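# Find and release the latched key of the tube mixer

### The arm

A 7-joint arm with a two-finger parallel gripper is mounted at the origin on the work surface. World frame = base frame: x ahead of the robot, y to its left, z up, the work surface at z = 0. Lengths are in m, angles in rad, forces in N, time in s.
With the tool pointing down it reaches from about 0.4 to 0.85 m from the base axis. Payload 10.4 kg.
Tool frame: the origin (TCP) lies midway between the tips of the shut fingers; the grasp point (between the pads) lies 19 mm behind it; y points along the fingers, x is the direction in which the jaws open and shut, and the axes are right-handed (so a half turn about y gives the same grasp; the last joint's range is limited). The gripper opens to 87 mm and grips with 3 to 60 N. Pads are 19 mm wide; open, the fingers measure 117 mm over their backs; the gripper's body (75 mm by 190 mm) begins 51 mm behind the grasp point.
Start: joints at [-0.023, 0.332, -0.065, 1.46, 0.022, 1.35, -0.088], TCP at [0.625, 0, 0.223] pointing down, gripper open.
Joint ranges: [-2.6, 2.6], [-0.5, 2.12], [-1.47, 1.34], [0.16, 2.42], [-1.27, 4.41], [0.06, 2.06], [-2.6, 2.6]. Speed limits (rad/s): [2.22, 2.22, 2.79, 2.79, 3.14, 3.14, 3.14].

### API

Orientations are given as a unit quaternion [x, y, z, w].
In Python, from bench import * gives the robot as it stands.
- The arm moves only by the tool jog_arm, never from a script. Its argument "commands" is a list of rows, each an object with "translation": the shift along the world's x, y, z in mm, a list of three; "twist": the turn about the world's z in rad. A call has 1 to 20 rows; each row shifts and turns the commanded pose from where the row before left it; what a row does not reach is not made up. A row lasts 1/10 s, in which the tool goes at most 50 mm and 8.59 degrees, less where a joint would pass 70% of its speed; a pose out of reach is approached as far as the arm can. A call is refused whole if a number of a shift passes 50 or a number of a turn 0.15, either way. A call with a gripper value outside its range is refused whole. "grip" is the closure, from 0 (fully open) to 1 (shut), set as the call begins (left out, the last holds). The fingers move at their own pace and stop on an object; "grip_force" is the grip in N (left out, the last holds). Time passes only in rows, so rows that do not move let the fingers close. It gives the time, the measured TCP pose, the force and the opening at its end, in the units of the state.
- read_state(): the state, without advancing time (a new reading comes with each control period).
- camera(name): name is "scene" or "side" or "wrist"; returns a dict with "img" (480x640x3 uint8, red, green, blue), "fx", "fy", "cx", "cy" (pixels), "dist" ([k1, k2, p1, p2, k3] as OpenCV has them; the pictures are not rectified), "cam_to_world" (4x4, takes a point from camera to world coordinates). Camera axes: x right, y down, z forward; pixel columns grow to the right and rows downward; lengths in m; the calibration is good to about 2 mm. A picture is of the moment at which its call begins. There is no depth.
- close_job(): hands the job in, once; it reports no verdict.
The state is a dict: "time": time; "joint_positions": joint angles; "joint_vel": joint speeds; "joint_torque": joint torques, N m; "ee_pos": TCP position; "eef_rot": TCP orientation; "ft_force": force on the tool from outside, world axes, zero at the start; "torque": the same for the moment, N m; "width": finger opening in m.
Only numpy, scipy, OpenCV 4.12 (cv2) and the standard library are available. Lean on these libraries where they do the work, as an engineer would, in place of code of your own. Each camera call takes 0.05 s, during which the arm holds its last target.

### The job

One of the four identical channel keys on the tube mixer has been left latched down. Going along the row from the robot's left to its right, tap every key lightly with the fingertips, well short of its stop, to feel which one is down; then press that one fully home and let go so that it pops up, leaving all four keys up. Only touch the keys: leave the loose jar, tube, cap and timer where they stand.

Things in the scene. Friction and masses are not known exactly. Their poses are not given: they have to be found in the camera images.
- mixer: fixed white tube mixer, 200 mm (its x) by 280 mm (its y), deck 60 mm high; origin under its centre on the bench, z up, x from the key row (towards the robot) to the tube block. The keys stand in a row along its y, 50 mm apart, 50 mm to -x of its centre. A block of four fixed capped tubes, 100 mm high, stands 50 mm to +x.
- place1 (a point): the first (robot's leftmost) place of the key row: centre of the top face of the key's seat, 65 mm above the bench
- place2 (a point): the second place of the key row: centre of the top face of the key's seat, 65 mm above the bench
- place3 (a point): the third place of the key row: centre of the top face of the key's seat, 65 mm above the bench
- place4 (a point): the fourth (rightmost) place of the key row: centre of the top face of the key's seat, 65 mm above the bench
- key_a_top (a point): top centre of one of the four identical keys: white, square, 30 x 30 mm, level flat top, in a 42 x 42 mm black seat. Which key stands at which place is drawn anew. The height of this point above the bench tells the key's state: up 77 mm, latched down 74 mm, pushed to its stop 70 mm.
- key_b_top (a point): the same point of another key. All keys move straight down against a spring: about 1.8 N starts a key from up, 2.4 N from latched, and 5 N brings the latched one to its stop. Pushed less far than the stop, a key springs back to where it was.
- key_c_top (a point): the same point of another key. The latched key pushed to its stop and let go pops up to 77 mm and stays up. Light taps stay well short of the stop.
- key_d_top (a point): the same point of the remaining key
- jar: loose clear jar with white lid, 60 mm diameter, 85 mm high, standing to the left of the mixer; origin at the centre of its underside; leave alone
- tube: loose clear tube with blue screw cap, standing to the right of the mixer, 35 mm diameter, 115 mm high; origin at the centre of its underside; leave alone
- cap: loose blue screw cap, 35 mm diameter, 14 mm high, lying on the bench between robot and mixer; origin at the centre of its underside; leave alone
- timer: loose black bench timer, 75 x 60 x 18 mm, lying to the right of the mixer on the robot's side; origin at the centre of its underside; leave alone

How it is judged:
By the outcome, as a careful person would: the job done as asked, in the order asked, and still so for the second after the job is handed in, with the robot touching nothing.
It also fails if it takes over 48 s, if anything falls off the work surface, if the arm or the gripper's body presses on something with over 40 N, if the wrist force passes 120 N, or if a joint passes its speed limit or range.

## Working session

There is one attempt and no reset: what is moved stays moved. The work goes in short steps, Python scripts to look and compute and a tool call to move; the robot and the scene stay as the last step left them, time stands still between calls to the robot, and variables do not carry over. Pictures are saved under pics/ and viewed, and the job is handed in when it is done.

Besides the shell and the picture viewer there is one more tool, called after "Call:" as a command line: name --argument value ..., lists and objects as JSON in quotes. jog_arm: Moves the arm, as the interface text tells. Its arguments: {"type":"object","properties":{"commands":{"type":"array"},"grip":{"type":"number"},"grip_force":{"type":"number"}},"required":["commands"]}

```bash
mkdir -p pics; ls
python3 - <<'E'
from bench import *
import cv2,pickle
s=read_state();print(s)
d={}
for n in("scene","side","wrist"):
    c=camera(n);d[n]=c
    cv2.imwrite(f"pics/{n}0.png",c["img"][:,:,::-1])
    print(n,c["fx"],c["cx"],c["cy"],c["dist"],c["cam_to_world"])
pickle.dump(d,open("cams0.pkl","wb"))
E
```

```text
pics
{'time': 0.0, 'joint_positions': array([-0.02257064,  0.33284985, -0.06468978,  1.46092451,  0.02162462,
        1.34986734, -0.08850649]), 'joint_vel': array([ 0.00069574, -0.00235506,  0.00029222,  0.00076803,  0.00068621,
       -0.00015572, -0.00035969]), 'joint_torque': array([-1.20520472e-04, -6.23245955e+01,  2.44190963e-02, -3.89891267e+01,
       -6.13984605e-02,  3.97891912e-02,  1.87085252e-04]), 'ee_pos': array([ 6.24632468e-01, -3.74670295e-05,  2.21775687e-01]), 'eef_rot': array([ 7.07137994e-01, -4.84175989e-04, -4.70414032e-04, -7.07075245e-01]), 'ft_force': array([0.11214717, 0.28087988, 0.43509653]), 'torque': array([ 0.01847634,  0.01175693, -0.03162349]), 'width': 0.08711838156840702}
scene 501.4825923528834 320.8612168884107 247.14370332719508 [-0.07562307  0.          0.          0.          0.        ] [[-0.71429268  0.57356046 -0.40101666  0.99393973]
 [ 0.6996578   0.59856738 -0.39012312  0.41946156]
 [ 0.01627629 -0.55923652 -0.82884835  0.90981295]
 [ 0.          0.          0.          1.        ]]
side 461.61168670247076 321.84042316722696 237.3551812236161 [0.02411407 0.         0.         0.         0.        ] [[-0.73779597 -0.34496506  0.58022084  0.04142823]
 [-0.67468116  0.40423607 -0.61757472  0.59879399]
 [-0.0215045  -0.8471082  -0.53098517  0.54811363]
 [ 0.          0.          0.          1.        ]]
wrist 413.7615669168635 323.78588824321275 238.803555245993 [-0.04644018  0.          0.          0.          0.        ] [[ 9.99999145e-01  9.94957147e-04 -8.48304730e-04  6.25038278e-01]
 [ 6.92193144e-04 -9.53275077e-01 -3.02102876e-01  8.37909436e-02]
 [-1.10924717e-03  3.02102031e-01 -9.53274951e-01  3.83035324e-01]
 [ 0.00000000e+00  0.00000000e+00  0.00000000e+00  1.00000000e+00]]
```

View pics/scene0.png

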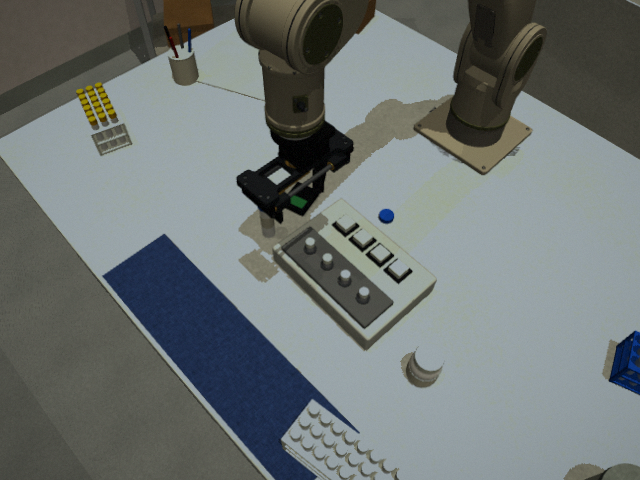

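View pics/side0.png

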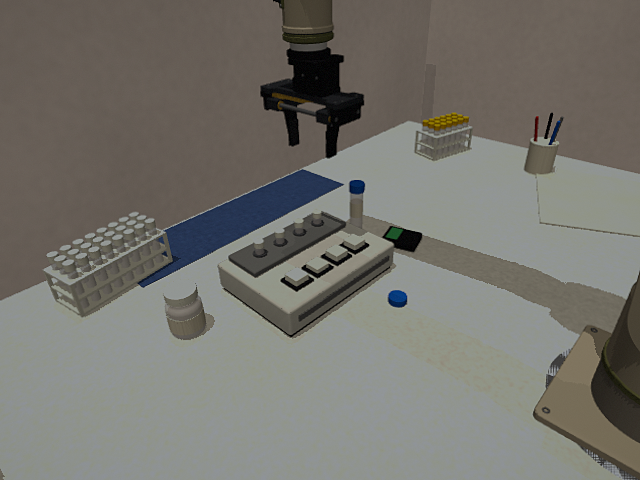

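View pics/wrist0.png

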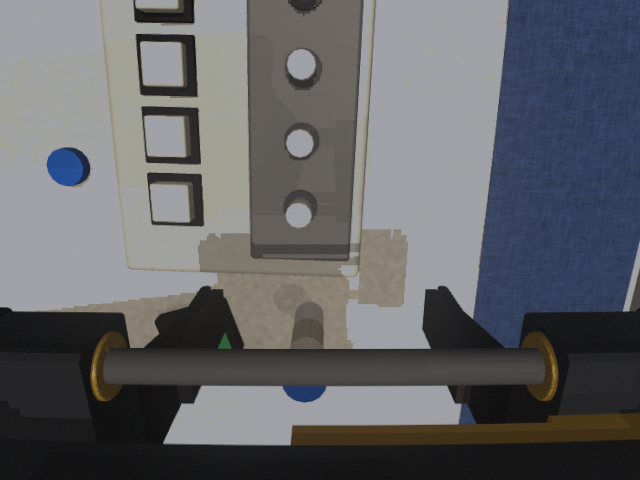

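The scene view shows the keys at about (345,224), (363,239), (380,255) and (399,271). In the side view they run from (297,279), the robot's left, to (355,243). The wrist view shows three whole keys at (170,202), (166,136) and (163,65). The cap is at (386,215) in the scene view, between the robot and the mixer. The tube and timer are to the right and the jar is to the left.

```bash
cat > h.py <<'E'
import numpy as np,cv2
def ray(c,uv):
    K=np.array([[c["fx"],0,c["cx"]],[0,c["fy"],c["cy"]],[0,0,1]])
    p=cv2.undistortPoints(np.array(uv,float).reshape(-1,1,2),K,np.array(c["dist"])).reshape(-1,2)
    T=c["cam_to_world"];return T[:3,3],np.c_[p,np.ones(len(p))]@T[:3,:3].T
def plane(c,uv,z):
    o,d=ray(c,uv);return o+d*((z-o[2])/d[:,2])[:,None]
E
python3 - <<'E'
import pickle,cv2,numpy as np
d=pickle.load(open("cams0.pkl","rb"))
for n,(x0,y0,x1,y1) in dict(scene=(320,195,430,290),side=(270,225,380,300)).items():
    i=d[n]["img"][y0:y1,x0:x1,::-1]
    cv2.imwrite(f"pics/{n}0z.png",cv2.resize(i,None,fx=6,fy=6,interpolation=cv2.INTER_CUBIC))
from h import *
# black seats per view
for n,roi in dict(wrist=(100,0,230,240),scene=(325,205,420,290),side=(275,230,375,295)).items():
    im=d[n]["img"];g=im.max(2)
    for t in (40,60,80):
        m=(g<t).astype(np.uint8)
        k=np.zeros_like(m);x0,y0,x1,y1=roi;k[y0:y1,x0:x1]=m[y0:y1,x0:x1]
        cs,_=cv2.findContours(k,cv2.RETR_EXTERNAL,cv2.CHAIN_APPROX_NONE)
        for c in cs:
            if cv2.contourArea(c)<60:continue
            r=cv2.minAreaRect(c);print(n,t,np.round(r[0],1),np.round(r[1],1),plane(d[n],[r[0]],.065).round(4)[0])
E
```

```text
wrist 40 [156.  110.5] [ 7. 28.] [0.5    0.0829 0.065 ]
wrist 40 [166.5  64.5] [61. 59.] [0.5112 0.1148 0.065 ]
wrist 40 [164.  11.] [22. 58.] [0.5128 0.1501 0.065 ]
wrist 60 [174.5 199. ] [52. 55.] [0.5071 0.0158 0.065 ]
wrist 60 [171. 135.] [56. 58.] [0.5095 0.065  0.065 ]
wrist 60 [166.   64.5] [61. 60.] [0.5108 0.1148 0.065 ]
wrist 60 [163.5  11. ] [59. 22.] [0.5125 0.1501 0.065 ]
wrist 80 [175. 199.] [52. 56.] [0.5075 0.0158 0.065 ]
wrist 80 [171.  134.5] [58. 57.] [0.5096 0.0653 0.065 ]
wrist 80 [166.  65.] [62. 60.] [0.5108 0.1145 0.065 ]
wrist 80 [163.5  11. ] [59. 22.] [0.5125 0.1501 0.065 ]
scene 40 [397. 275.] [27.1 14. ] [0.5231 0.1728 0.065 ]
scene 40 [379.5 254.5] [19.8 18.4] [0.5122 0.1166 0.065 ]
scene 40 [362.3 239.8] [19.8 17.7] [0.5109 0.0676 0.065 ]
scene 40 [345.1 229. ] [25.1 12.1] [0.5167 0.0243 0.065 ]
scene 60 [343.5 281.8] [14.3 10. ] [0.6103 0.1104 0.065 ]
scene 60 [396.9 274.6] [27.2 14.6] [0.5226 0.1721 0.065 ]
scene 60 [379.1 259. ] [27.1 14. ] [0.5208 0.1232 0.065 ]
scene 60 [361.6 243.9] [26.2 14. ] [0.5195 0.0738 0.065 ]
scene 60 [345.3 229.3] [25.1 1
[... 621 characters left out ...]
.2] [0.5704 0.0819 0.065 ]
side 60 [297.1 283.2] [13.5 32.1] [0.5021 0.1729 0.065 ]
side 60 [353.  281.5] [ 5.1 52.1] [0.4332 0.107  0.065 ]
side 60 [317.6 270.7] [12.6 31.1] [0.5001 0.1237 0.065 ]
side 60 [336.1 259.2] [11.6 30.1] [0.4985 0.0756 0.065 ]
side 60 [354. 248.] [10. 28.] [0.4973 0.0253 0.065 ]
side 60 [305.9 246.4] [ 3.8 72.1] [0.5706 0.0808 0.065 ]
side 80 [297.2 283.7] [14.5 32.1] [0.5011 0.1738 0.065 ]
side 80 [352.9 281.6] [ 6.2 53.5] [0.4332 0.1073 0.065 ]
side 80 [317.6 270.7] [12.6 31.1] [0.5    0.1237 0.065 ]
side 80 [336. 259.] [12. 30.] [0.4992 0.0751 0.065 ]
side 80 [353.5 248. ] [12. 29.] [0.498  0.0259 0.065 ]
side 80 [300.5 236.5] [26.5 73.4] [0.6037 0.0619 0.065 ]
```

View pics/scene0z.png

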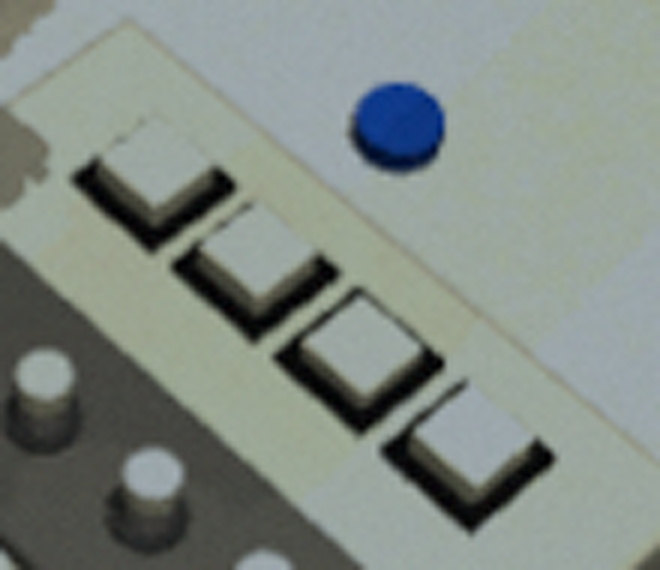

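View pics/side0z.png

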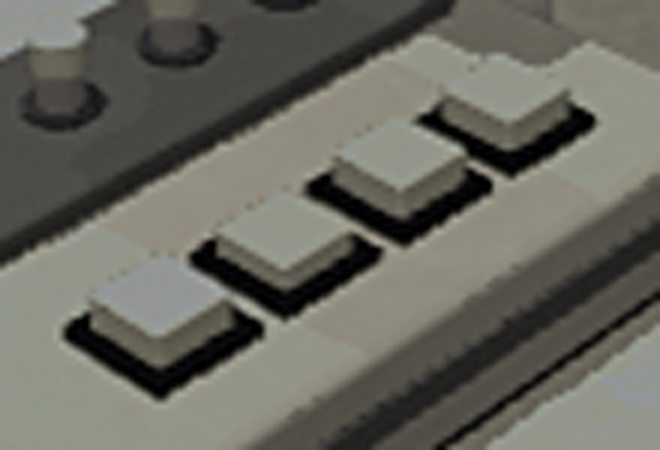

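Seat centres from the wrist view, at z = 65 mm, lie on a straight 50 mm pitch: place 4 (0.5075, 0.016), place 3 (0.5095, 0.065), place 2 (0.511, 0.115), so place 1 is at about (0.5125, 0.164). The scene and side views agree to within a few mm. By eye the key at place 2 looks lower, but the taps will decide that. Next I shut the gripper and move over place 1.

Call:
jog_arm --commands '[{"translation": [-11,16,0],"twist": 0},{"translation": [-11,16,0],"twist": 0},{"translation": [-11,16,0],"twist": 0},{"translation": [-11,17,0],"twist": 0},{"translation": [-12,17,0],"twist": 0},{"translation": [-11,16,-15],"twist": 0},{"translation": [-11,16,-15],"twist": 0},{"translation": [-11,17,-15],"twist": 0},{"translation": [-11,17,-15],"twist": 0},{"translation": [-12,16,-15],"twist": 0},{"translation": [0,0,-15],"twist": 0},{"translation": [0,0,-15],"twist": 0},{"translation": [0,0,-15],"twist": 0},{"translation": [0,0,0],"twist": 0},{"translation": [0,0,0],"twist": 0},{"translation": [0,0,0],"twist": 0}]' --grip 1 --grip_force 20

```text
time: 1.75
ee_pos: [0.5133, 0.1645, 0.1036]
eef_rot: [-0.707, -0.001, -0.0, 0.707]
ft_force: [0.5, -0.5, -0.2]
width: 0.001
```

Run:
```python
from bench import *
import cv2
s=read_state();print(s["time"],s["ee_pos"],s["ft_force"],s["width"])
c=camera("wrist");cv2.imwrite("pics/w1.png",c["img"][:,:,::-1])
c=camera("side");cv2.imwrite("pics/s1.png",cv2.resize(c["img"][150:350,200:420,::-1],None,fx=3,fy=3,interpolation=cv2.INTER_CUBIC))
```

```text
1.75 [0.51334008 0.16447049 0.10356869] [ 0.49033038 -0.45832719 -0.16840935] 0.0010126732885242934
```

View pics/w1.png

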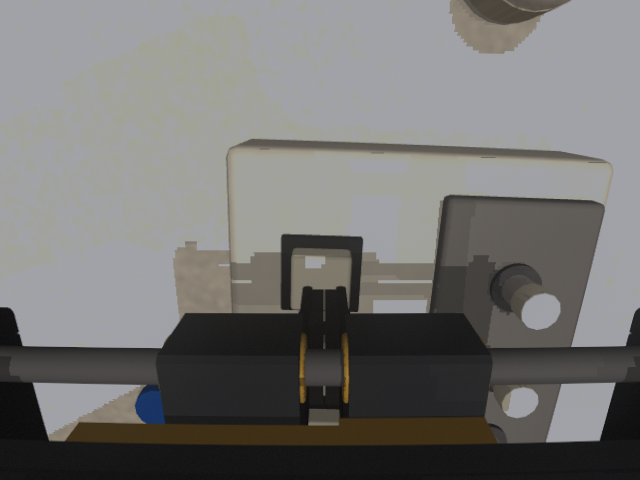

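View pics/s1.png

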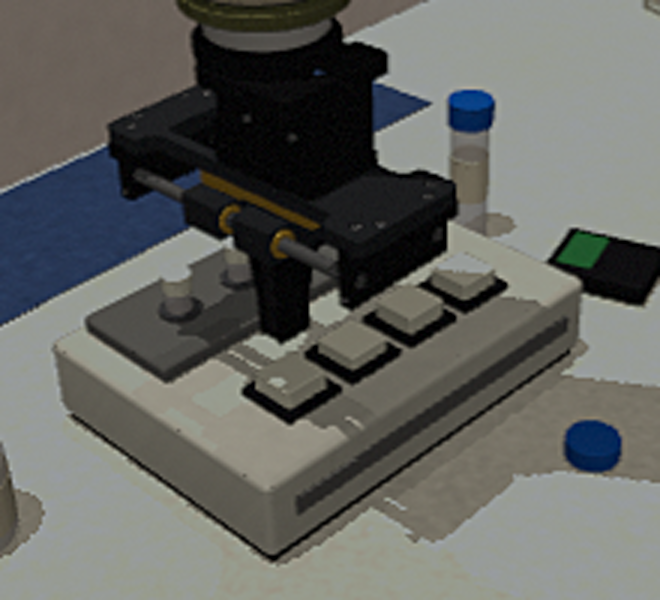

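In the wrist view the shut fingertips (about x = 324) are centred in x over the place 1 seat (281 to 362). I'll check the y centring from the seat's far edge (row 235).

Run:
```python
from bench import *
from h import *
c=camera("wrist")
g=c["img"].max(2); print(g[225:260:2,321], g[238,270:375:3])
print(plane(c,[[281,235],[362,237],[321,235.5],[281,270],[360,270]],.065).round(4))
```

```text
[162 161 161 161 161  81  43  44  44  45  43  44  93  99  99 117 159 161] [161 161 161 162  45  45  46  45  46  45  45  45  46  44  45  45  43  44
  44  43  42  43  44  44  43  44  43  43  42  43  43 155 164 165 166]
[[0.4921 0.1868 0.065 ]
 [0.5331 0.1858 0.065 ]
 [0.5123 0.1866 0.065 ]
 [0.4915 0.1678 0.065 ]
 [0.5325 0.1678 0.065 ]]
```

Place 1 comes out at (0.512, 0.1655), with a seat width of 41 mm against the 42 mm given. The TCP is within 1.5 mm of that, so I'll go down to just above the key.

Call:
jog_arm --commands '[{"translation": [-1,1,-8],"twist": 0},{"translation": [0,0,-8],"twist": 0},{"translation": [0,0,-6],"twist": 0},{"translation": [0,0,-2],"twist": 0},{"translation": [0,0,0],"twist": 0},{"translation": [0,0,0],"twist": 0},{"translation": [0,0,0],"twist": 0}]'

```text
time: 2.6
ee_pos: [0.5122, 0.1651, 0.0788]
eef_rot: [-0.707, -0.0, -0.0, 0.707]
ft_force: [0.0, 0.5, 0.7]
width: 0.0007
```

Call:
jog_arm --commands '[{"translation": [0,0,-1],"twist": 0},{"translation": [0,0,-1],"twist": 0},{"translation": [0,0,0],"twist": 0},{"translation": [0,0,0],"twist": 0},{"translation": [0,0,0],"twist": 0}]'

```text
time: 3.1
ee_pos: [0.5122, 0.1651, 0.0768]
eef_rot: [-0.707, -0.0, -0.0, 0.707]
ft_force: [1.1, -0.1, 2.2]
width: 0.0003
```

Run:
```python
from bench import *
for i in range(3):
    s=read_state();print(s["ee_pos"],s["ft_force"])
```

```text
[0.51223766 0.1650967  0.07677509] [ 1.06455856 -0.11192325  2.20703897]
[0.51223766 0.1650967  0.07677509] [ 1.06455856 -0.11192325  2.20703897]
[0.51223766 0.1650967  0.07677509] [ 1.06455856 -0.11192325  2.20703897]
```

Contact at 76.8 mm with about 2.2 N suggests this key is up. The force noise is around 0.7 N, so I'll confirm 0.5 mm deeper before lifting.

Call:
jog_arm --commands '[{"translation": [0,0,-0.5],"twist": 0},{"translation": [0,0,0],"twist": 0},{"translation": [0,0,0],"twist": 0}]'

```text
time: 3.4
ee_pos: [0.5122, 0.1651, 0.0762]
eef_rot: [-0.707, -0.0, -0.0, 0.707]
ft_force: [1.6, 0.3, 1.6]
width: 0.0002
```

Call:
jog_arm --commands '[{"translation": [0,0,-0.5],"twist": 0},{"translation": [0,0,0],"twist": 0},{"translation": [0,0,0],"twist": 0}]'

```text
time: 3.7
ee_pos: [0.5122, 0.1651, 0.0757]
eef_rot: [-0.707, -0.0, -0.0, 0.707]
ft_force: [0.8, 0.1, 1.6]
width: 0.0005
```

Key 1 pushes back with 1.6 to 2.2 N from 76.8 mm down to 75.7 mm, so it is up. I'll lift and move to place 2.

Call:
jog_arm --commands '[{"translation": [0,0,5],"twist": 0},{"translation": [0,0,8],"twist": 0},{"translation": [0,-5,5],"twist": 0},{"translation": [-0.5,-15,0],"twist": 0},{"translation": [-0.5,-15,0],"twist": 0},{"translation": [-0.5,-15,0],"twist": 0},{"translation": [0,0,-6],"twist": 0},{"translation": [0,0,-7],"twist": 0},{"translation": [0,0,-2],"twist": 0},{"translation": [0,0,0],"twist": 0},{"translation": [0,0,0],"twist": 0},{"translation": [0,0,0],"twist": 0}]'

```text
time: 4.9
ee_pos: [0.5106, 0.1154, 0.0787]
eef_rot: [-0.707, -0.0, 0.0, 0.707]
ft_force: [-0.4, 0.1, -0.7]
width: 0.0004
```

Call:
jog_arm --commands '[{"translation": [0,0,-1],"twist": 0},{"translation": [0,0,-1],"twist": 0},{"translation": [0,0,0],"twist": 0},{"translation": [0,0,0],"twist": 0}]'

```text
time: 5.3
ee_pos: [0.5105, 0.115, 0.0766]
eef_rot: [-0.707, -0.0, -0.0, 0.707]
ft_force: [0.7, 0.8, 1.6]
width: 0.0004
```

Call:
jog_arm --commands '[{"translation": [0,0,-0.5],"twist": 0},{"translation": [0,0,0],"twist": 0},{"translation": [0,0,0],"twist": 0}]'

```text
time: 5.6
ee_pos: [0.5105, 0.115, 0.0761]
eef_rot: [-0.707, -0.0, -0.0, 0.707]
ft_force: [0.3, 0.1, 1.2]
width: 0.0005
```

Those readings (1.6 N, 1.2 N) are too near the noise to call, so I'll take a few more.

Call:
jog_arm --commands '[{"translation": [0,0,-0.5],"twist": 0},{"translation": [0,0,0],"twist": 0},{"translation": [0,0,0],"twist": 0}]'

```text
time: 5.9
ee_pos: [0.5105, 0.115, 0.0756]
eef_rot: [-0.707, -0.0, -0.0, 0.707]
ft_force: [0.7, 0.4, -0.2]
width: 0.0008
```

Call:
jog_arm --commands '[{"translation": [0,0,0],"twist": 0}]'

```text
time: 6.0
ee_pos: [0.5105, 0.115, 0.0756]
eef_rot: [-0.707, -0.0, -0.0, 0.707]
ft_force: [-0.4, -0.5, -0.1]
width: 0.0004
```

Call:
jog_arm --commands '[{"translation": [0,0,0],"twist": 0}]'

```text
time: 6.1
ee_pos: [0.5105, 0.115, 0.0756]
eef_rot: [-0.707, -0.0, -0.0, 0.707]
ft_force: [-0.1, -0.1, -0.4]
width: 0.001
```

Call:
jog_arm --commands '[{"translation": [0,0,0],"twist": 0}]'

```text
time: 6.2
ee_pos: [0.5106, 0.115, 0.0756]
eef_rot: [0.707, 0.0, 0.0, -0.707]
ft_force: [-0.1, 0.3, 0.2]
width: 0.0003
```

Call:
jog_arm --commands '[{"translation": [0,0,0],"twist": 0}]'

```text
time: 6.3
ee_pos: [0.5105, 0.115, 0.0756]
eef_rot: [-0.707, -0.0, -0.0, 0.707]
ft_force: [-0.4, 0.0, -0.4]
width: 0.0005
```

Run:
```python
from bench import *
import cv2
c=camera("side");cv2.imwrite("pics/s2.png",cv2.resize(c["img"][200:330,230:400,::-1],None,fx=4,fy=4,interpolation=cv2.INTER_CUBIC))
```

```text
(no output)
```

View pics/s2.png

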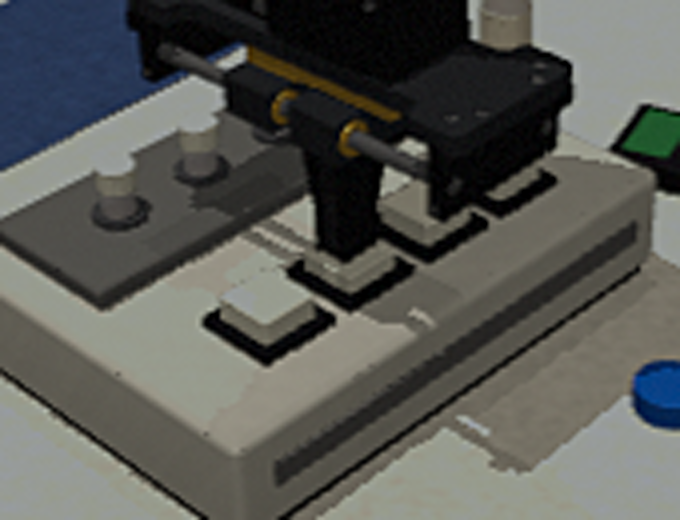

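At 75.6 mm there is no force (mean about −0.2 N), and the side view shows the tip just over key 2. It must still be touched, so I'll carry on down slowly to feel the contact expected near 74 mm.

Call:
jog_arm --commands '[{"translation": [0,0,-1],"twist": 0},{"translation": [0,0,0],"twist": 0},{"translation": [0,0,0],"twist": 0},{"translation": [0,0,0],"twist": 0}]'

```text
time: 6.75
ee_pos: [0.5105, 0.115, 0.0746]
eef_rot: [-0.707, -0.0, -0.0, 0.707]
ft_force: [-0.5, -0.8, 0.7]
width: 0.0003
```

Call:
jog_arm --commands '[{"translation": [0,0,-1],"twist": 0},{"translation": [0,0,0],"twist": 0},{"translation": [0,0,0],"twist": 0},{"translation": [0,0,0],"twist": 0}]'

```text
time: 7.15
ee_pos: [0.5105, 0.115, 0.0736]
eef_rot: [-0.707, -0.0, -0.0, 0.707]
ft_force: [-1.0, 0.3, 2.8]
width: 0.0003
```

Call:
jog_arm --commands '[{"translation": [0,0,0],"twist": 0},{"translation": [0,0,0],"twist": 0}]'

```text
time: 7.35
ee_pos: [0.5105, 0.115, 0.0736]
eef_rot: [-0.707, -0.0, -0.0, 0.707]
ft_force: [-0.3, 0.9, 1.8]
width: 0.0005
```

Call:
jog_arm --commands '[{"translation": [0,0,0],"twist": 0},{"translation": [0,0,0],"twist": 0}]'

```text
time: 7.55
ee_pos: [0.5105, 0.115, 0.0736]
eef_rot: [-0.707, -0.0, -0.0, 0.707]
ft_force: [-1.2, -0.6, 1.9]
width: 0.0003
```

Key 2 is first felt between 74.6 and 73.6 mm, with about 2.2 N, so it is the latched one. That tap stayed 3.6 mm above the stop. The rest of the row still gets tapped, so place 3 is next.

Call:
jog_arm --commands '[{"translation": [0,0,5],"twist": 0},{"translation": [0,0,8],"twist": 0},{"translation": [0,-5,7],"twist": 0},{"translation": [-0.5,-15,0],"twist": 0},{"translation": [-0.5,-15,0],"twist": 0},{"translation": [-0.5,-14.5,0],"twist": 0},{"translation": [0,0,-6],"twist": 0},{"translation": [0,0,-7],"twist": 0},{"translation": [0,0,-2],"twist": 0},{"translation": [0,0,0],"twist": 0},{"translation": [0,0,0],"twist": 0},{"translation": [0,0,0],"twist": 0}]'

```text
time: 8.75
ee_pos: [0.5091, 0.0659, 0.0787]
eef_rot: [-0.707, -0.0, 0.0, 0.707]
ft_force: [0.5, 0.2, -0.1]
width: 0.0006
```

Call:
jog_arm --commands '[{"translation": [0,0,-1],"twist": 0},{"translation": [0,0,-1],"twist": 0},{"translation": [0,0,-1],"twist": 0},{"translation": [0,0,0],"twist": 0},{"translation": [0,0,0],"twist": 0},{"translation": [0,0,0],"twist": 0}]'

```text
time: 9.35
ee_pos: [0.5092, 0.0657, 0.0757]
eef_rot: [-0.707, -0.0, -0.0, 0.707]
ft_force: [1.0, 1.4, 1.7]
width: 0.0002
```

Call:
jog_arm --commands '[{"translation": [0,0,0],"twist": 0},{"translation": [0,0,0],"twist": 0}]'

```text
time: 9.55
ee_pos: [0.5092, 0.0657, 0.0757]
eef_rot: [-0.707, -0.0, -0.0, 0.707]
ft_force: [1.3, 1.7, 1.3]
width: 0.0003
```

Call:
jog_arm --commands '[{"translation": [0,0,0],"twist": 0},{"translation": [0,0,0],"twist": 0}]'

```text
time: 9.75
ee_pos: [0.5092, 0.0656, 0.0757]
eef_rot: [-0.707, -0.0, -0.0, 0.707]
ft_force: [1.5, 1.3, 2.8]
width: 0.0009
```

Key 3 gives about 1.9 N at 75.7 mm, so it is up. Place 4 next.

Call:
jog_arm --commands '[{"translation": [0,0,5],"twist": 0},{"translation": [0,0,8],"twist": 0},{"translation": [0,-5,5],"twist": 0},{"translation": [-0.5,-15,0],"twist": 0},{"translation": [-0.5,-15,0],"twist": 0},{"translation": [-0.5,-14.5,0],"twist": 0},{"translation": [0,0,-6],"twist": 0},{"translation": [0,0,-7],"twist": 0},{"translation": [0,0,-2],"twist": 0},{"translation": [0,0,0],"twist": 0},{"translation": [0,0,0],"twist": 0},{"translation": [0,0,0],"twist": 0}]'

```text
time: 10.95
ee_pos: [0.5076, 0.0164, 0.0787]
eef_rot: [-0.707, -0.0, 0.0, 0.707]
ft_force: [0.0, -0.7, 0.2]
width: 0.0006
```

Call:
jog_arm --commands '[{"translation": [0,0,-1],"twist": 0},{"translation": [0,0,-1],"twist": 0},{"translation": [0,0,-1],"twist": 0},{"translation": [0,0,0],"twist": 0},{"translation": [0,0,0],"twist": 0},{"translation": [0,0,0],"twist": 0}]'

```text
time: 11.55
ee_pos: [0.5077, 0.0162, 0.0757]
eef_rot: [-0.707, -0.0, -0.0, 0.707]
ft_force: [0.3, 0.8, 2.5]
width: 0.0009
```

Call:
jog_arm --commands '[{"translation": [0,0,0],"twist": 0},{"translation": [0,0,0],"twist": 0}]'

```text
time: 11.75
ee_pos: [0.5077, 0.0161, 0.0757]
eef_rot: [-0.707, -0.0, -0.0, 0.707]
ft_force: [1.2, 0.7, 2.5]
width: 0.0001
```

Call:
jog_arm --commands '[{"translation": [0,0,0],"twist": 0},{"translation": [0,0,0],"twist": 0}]'

```text
time: 11.95
ee_pos: [0.5077, 0.0161, 0.0757]
eef_rot: [-0.707, -0.0, -0.0, 0.707]
ft_force: [0.2, 1.8, 1.9]
width: 0.0006
```

Key 4 gives about 2.3 N at 75.7 mm, so it is up. Keys 1, 3 and 4 are up and key 2 is latched. I'll go back to place 2 and press.

Call:
jog_arm --commands '[{"translation": [0,0,5],"twist": 0},{"translation": [0,0,8],"twist": 0},{"translation": [0,5,5],"twist": 0},{"translation": [0.5,15,0],"twist": 0},{"translation": [0.5,15,0],"twist": 0},{"translation": [0.5,16,0],"twist": 0},{"translation": [0.5,16,0],"twist": 0},{"translation": [0.5,16,0],"twist": 0},{"translation": [0.5,16,0],"twist": 0},{"translation": [0,0,0],"twist": 0},{"translation": [0,0,-8],"twist": 0},{"translation": [0,0,-8],"twist": 0},{"translation": [0,0,-2],"twist": 0},{"translation": [0,0,0],"twist": 0},{"translation": [0,0,0],"twist": 0},{"translation": [0,0,0],"twist": 0}]'

```text
time: 13.55
ee_pos: [0.5107, 0.1149, 0.0758]
eef_rot: [-0.707, -0.0, -0.0, 0.707]
ft_force: [0.2, 1.6, -0.3]
width: 0.0004
```

Call:
jog_arm --commands '[{"translation": [0,0,-1],"twist": 0},{"translation": [0,0,-1],"twist": 0},{"translation": [0,0,-1],"twist": 0},{"translation": [0,0,-1],"twist": 0},{"translation": [0,0,-1],"twist": 0},{"translation": [0,0,0],"twist": 0},{"translation": [0,0,0],"twist": 0},{"translation": [0,0,0],"twist": 0}]'

```text
time: 14.35
ee_pos: [0.5107, 0.1151, 0.0709]
eef_rot: [-0.707, -0.0, -0.0, 0.707]
ft_force: [-2.2, -0.8, 5.2]
width: 0.0006
```

Call:
jog_arm --commands '[{"translation": [0,0,-0.5],"twist": 0},{"translation": [0,0,-0.5],"twist": 0},{"translation": [0,0,-0.5],"twist": 0},{"translation": [0,0,0],"twist": 0},{"translation": [0,0,0],"twist": 0}]'

```text
time: 14.85
ee_pos: [0.5108, 0.1151, 0.0703]
eef_rot: [-0.707, -0.0, -0.0, 0.707]
ft_force: [-5.9, -1.7, 15.1]
width: 0.0005
```

At 70.3 mm the force jumps to 15 N and the TCP stops following its target: the key is at its stop. I'll add a small extra push, then lift clear.

Call:
jog_arm --commands '[{"translation": [0,0,-0.3],"twist": 0},{"translation": [0,0,0],"twist": 0},{"translation": [0,0,0],"twist": 0}]'

```text
time: 15.15
ee_pos: [0.5108, 0.1151, 0.0702]
eef_rot: [-0.707, -0.0, -0.0, 0.707]
ft_force: [-6.4, -1.6, 19.2]
width: 0.0007
```

Call:
jog_arm --commands '[{"translation": [0,0,2],"twist": 0},{"translation": [0,0,3],"twist": 0},{"translation": [0,0,5],"twist": 0},{"translation": [0,0,10],"twist": 0},{"translation": [0,0,15],"twist": 0},{"translation": [0,0,20],"twist": 0},{"translation": [0,0,20],"twist": 0},{"translation": [0,0,20],"twist": 0},{"translation": [0,0,20],"twist": 0},{"translation": [0,0,20],"twist": 0},{"translation": [0,-20,10],"twist": 0},{"translation": [0,-20,0],"twist": 0},{"translation": [0,-20,0],"twist": 0},{"translation": [0,-20,0],"twist": 0},{"translation": [0,-20,0],"twist": 0},{"translation": [0,0,0],"twist": 0},{"translation": [0,0,0],"twist": 0}]'

```text
time: 16.85
ee_pos: [0.5103, 0.0152, 0.214]
eef_rot: [-0.707, 0.0, -0.0, 0.707]
ft_force: [0.4, 0.1, -0.0]
width: 0.0005
```

Run:
```python
from bench import *
import cv2
s=read_state();print(s["time"],s["ee_pos"],s["ft_force"])
for n,(x0,y0,x1,y1) in dict(scene=(320,195,430,290),side=(270,225,380,300)).items():
    f=camera(n)["img"];i=f[y0:y1,x0:x1,::-1]
    cv2.imwrite(f"pics/{n}9z.png",cv2.resize(i,None,fx=6,fy=6,interpolation=cv2.INTER_CUBIC))
    cv2.imwrite(f"pics/{n}9.png",f[:,:,::-1])
```

```text
16.85 [0.51033115 0.0152099  0.21402203] [ 0.42813317  0.08807799 -0.01987263]
```

View pics/scene9z.png

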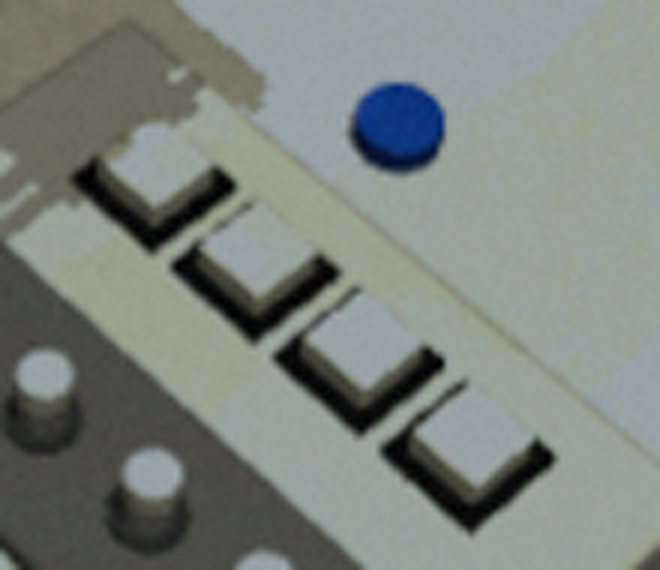

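View pics/side9z.png

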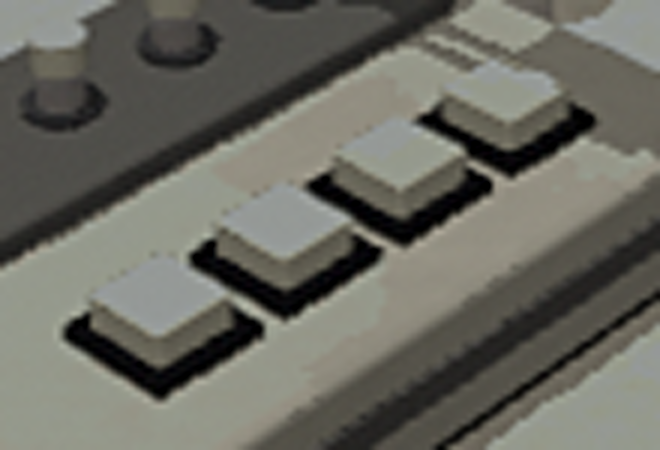

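View pics/side9.png

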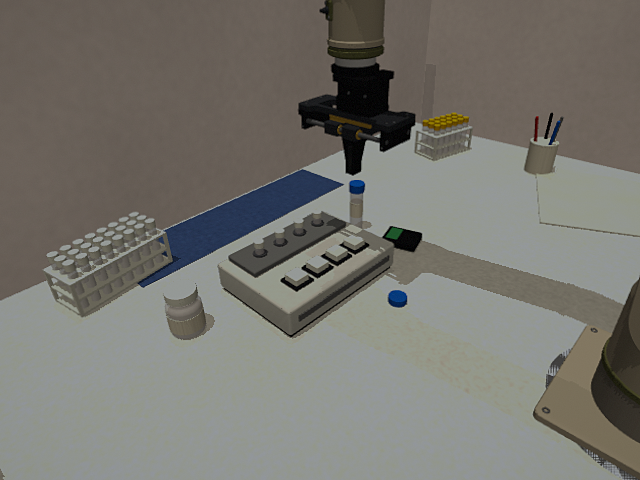

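All four keys now stand equally high. In the side crop, key 2's top at about (285,215) has risen to match the others. The jar (184,310), tube (357,200), cap (397,298) and timer (402,238) are where they were, and the arm is clear at 214 mm. Handing in.

```bash
python3 -c "
from bench import *
print(close_job())"
```

```text
the job is handed in; nothing more can be done
None
```

The latched key was the one at place 2. I pressed it to its stop, it popped up on release, and all four keys are now up.

- **Taps:** I tapped lightly from left to right. Keys 1, 3 and 4 pushed back with about 2 N by 75.7 mm, so they were up. Key 2 gave no force at 75.6 mm and was first felt between 74.6 and 73.6 mm, which matches latched.
- **Press:** I pressed key 2 until it stopped at 70.2 mm with 19 N, then lifted clear. The job was done by about 17 s.
- **Last checks:** The scene and side pictures show all four keys equally high. In the side picture the jar, tube, cap and timer are where they stood. The arm was clear at 214 mm with about zero force.
- **Doubtful readings:** The force signal was noisy by about 0.7 N. Two early readings over key 2 (1.6 N and 1.2 N) disagreed with the five about-zero readings slightly lower, so I took them as noise. I judged the final key heights by eye from the pictures and did not tap again.

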